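# Make up two saffron grow kits

### The arm

A 7-joint arm with a two-finger parallel gripper is mounted at the origin on the work surface. World frame = base frame: x ahead of the robot, y to its left, z up, the work surface at z = 0. Lengths are in m, angles in rad, forces in N, time in s.
With the tool pointing down it reaches from about 0.425 to 0.95 m from the base axis. Payload 4.7 kg.
Tool frame: the origin (TCP) lies at the very end of the fingers, on their centre line; the grasp point (between the pads) lies 19 mm behind it; z points along the fingers, y is the line along which they close (so a half turn about z gives the same grasp; the last joint's range is limited). The gripper opens to 87 mm and grips with 3 to 60 N. Pads are 19 mm wide; open, the fingers measure 117 mm over their backs; the gripper's body (75 mm by 190 mm) begins 51 mm behind the grasp point.
Start: joints at [-1.264, 0.469, -0.049, 1.532, 0.024, 1.141, -0.082], TCP at [0.222, 0.637, 0.192] pointing down, gripper open.
Joint ranges: [-2.59, 2.59], [-0.33, 1.99], [-1.39, 1.29], [0.1, 2.45], [-1.04, 4.18], [0.21, 1.99], [-2.66, 2.66]. Speed limits (rad/s): [2.57, 2.57, 3.14, 3.14, 3.14, 3.14, 3.14].

### API

Orientations are given as a unit quaternion [w, x, y, z].
In Python, from cell import bot gives the robot as it stands.
- The arm moves only by the shell command python3 -m jog 'ROWS' [FORCE]. ROWS is a JSON object of lists of equal length, an entry for each row: "delta_rot": the turn, a rotation vector about the world's x, y, z in degrees, a list of three; "delta_pos": the shift along the world's x, y, z in mm, a list of three; "hand": the opening in per cent of the stroke, from 0 (shut) to 100 (fully open). In form: {"delta_rot": [[ax, ay, az], ...], "delta_pos": [[dx, dy, dz], ...], "hand": [hand, ...]}. A call has 1 to 10 rows; each row is the pose to reach, as a shift and turn from the pose commanded when the call began; what a row does not reach only later rows make up. A row lasts 1/10 s, in which the tool goes at most 50 mm and 8.59 degrees, less where a joint would pass 70% of its speed; a pose out of reach is approached as far as the arm can. A call with a gripper value outside its range is refused whole. The fingers move at their own pace and stop on an object; FORCE is the grip in N (left out, the last holds). Time passes only in rows, so rows that repeat a pose let the fingers close. It gives the time, the measured TCP pose, the force, the opening and the grip force at its end, in the units of the state.
- bot.read_state(): the state, without advancing time (a new reading comes with each control period).
- bot.snapshot(name): name is "side" or "top" or "wrist"; returns a dict with "image" (384x512x3 uint8, blue, green, red), "z_map" (384x512 float32, m along the optical axis (not along the pixel's ray), 0 where there is no reading), "fx", "fy", "cx", "cy" (pixels), "position" and "attitude" of the camera in the world. Camera axes: x right, y down, z forward; pixel columns grow to the right and rows downward; lengths in m; the calibration is good to about 2 mm. A picture is of the moment at which its call begins.
- bot.close_job(): hands the job in; it is judged then, once.
Trained networks look in a picture, given as the dict that the camera call returned (one of the last four; its "shot" number tells which), for a name from the list of things; names that differ only in an ending like _2 or _b are one class to them, and where a whole thing is asked for, a point or a joint stands for the part that bears it (a point fixed in the world has none). Each returns a list of dicts, best first, with "confidence" (0 to 1); they miss things now and then, are a little off and sometimes report something else, mostly with a low value. They report only what shows in the picture. A call takes as long as a camera call.
- bot.boxes_of(thing, picture): "pixel" ([column, row] in pixels, amid what is visible of it).
- bot.regions_of(thing, picture): "pixels" (384x512 bool, what is visible of it) and "pixel" ([column, row] in pixels, amid what is visible of it).
The state is a dict: "time_s": time; "joint_positions": joint angles; "dq": joint speeds; "effort": joint torques, N m; "position": TCP position; "ee_rot": TCP orientation; "force": force on the tool from outside, world axes, zero at the start; "torque": the same for the moment, N m; "gripper_width": opening from 0.0 (shut) to 1.0 (fully open); "gripper_force": force on a finger pad.
Only numpy, scipy, OpenCV 4.12 (cv2) and the standard library are available. Lean on these libraries where they do the work, as an engineer would, in place of code of your own. Each camera call takes 0.05 s, during which the arm holds its last target. There are 200 camera calls.

### The job

Make up the two saffron grow kits: the flowering pot, the white-capped amber bottle and the green-lidded jar go into the pine tray, and the pot with green shoots and the blue-capped amber bottle go into the black tray, one thing standing upright on the floor of each compartment (any compartment of the right tray). Set each thing down without dropping it or tipping it over, and leave the withered pot, the white meter and the roll of tape where they are.

Things in the scene. Friction and masses are not known exactly. Their poses are not given: they have to be found in the camera images.
- pot_flower_mid (a point): Round terracotta-coloured pot standing upright, 48 mm across and 54 mm high, a brown corm in its top, with an open purple flower (about 36 mm wide) on it; 76 mm high over all; about 0.11 kg. Grip it by the pot. This point is on its axis, 38 mm above its foot; z up.
- pot_shoots_mid (a point): Round terracotta-coloured pot standing upright, 48 mm across and 54 mm high, a brown corm in its top, with a tuft of stout green shoots on it; 76 mm high over all; about 0.11 kg. Grip it by the pot. This point is on its axis, 38 mm above its foot; z up.
- pot_dead_mid (a point): Round terracotta-coloured pot standing upright, 48 mm across and 54 mm high, with a dark brown corm bearing thin withered, drooping brown leaves; 73 mm high over all; about 0.11 kg. It stays on the bench. This point is on its axis, 38 mm above its foot; z up.
- bottle_white_mid (a point): Amber glass bottle with a paper label and a white cap, standing upright; 40 mm across up to 52 mm height, then narrowing to a 25 mm cap; 76 mm high over all; about 0.1 kg. This point is on its axis, 38 mm above its foot; z up.
- bottle_blue_mid (a point): Amber glass bottle with a paper label and a blue cap, standing upright; 40 mm across up to 52 mm height, then narrowing to a 25 mm cap; 76 mm high over all; about 0.1 kg. This point is on its axis, 38 mm above its foot; z up.
- jar_mid (a point): White plastic jar with a green screw lid (the top 16 mm), a plain cylinder 48 mm across (lid 49 mm) and 64 mm high, standing upright; about 0.08 kg. This point is on its axis, 32 mm above its foot; z up.
- meter: White hygrometer lying flat with a dark screen on top, 56 x 56 x 20 mm high, loose, turned at most 0.3 rad. It stays. Origin at the centre of its underside.
- tape: Roll of yellow tape lying flat, 60 mm across, 38 mm hole, 20 mm high, loose. It stays. Origin at the centre of its underside.
- tray_pine: Pale pine kit tray, fixed to the bench: three compartments in a row along its x axis, each 72 mm (x) by 68 mm (y) inside, open above. Outside 232 mm (x) by 76 mm (y). Floor 4 mm thick; rims and dividers 4 mm thick, their tops 12 mm above the bench. Origin at the centre of its underside (bench height); compartment centres at x = -76, 0 and +76 mm, y = 0 in its axes. Turned up to 0.3 rad about the vertical.
- tray_black: Black plastic kit tray, fixed to the bench: two compartments in a row along its x axis, each 72 mm (x) by 68 mm (y) inside, open above. Outside 156 mm (x) by 76 mm (y). Floor 4 mm thick; rims and dividers 4 mm thick, their tops 12 mm above the bench. Origin at the centre of its underside (bench height); compartment centres at x = -38 and +38 mm, y = 0 in its axes. Turned up to 0.3 rad about the vertical.

How it is judged:
At the end, for the whole second after the job is handed in: All five stand in the right tray, each on the floor of a compartment (height within 4 mm, so not on a rim or divider), upright within 0.1 rad, released and at rest; the withered pot, meter and tape are within 25 mm of where they started, not tipped (x of pot_flower_mid in the frame of tray_pine between -0.1 and 0.1 m and y of pot_flower_mid in the frame of tray_pine between -0.026 and 0.026 m and z of pot_flower_mid in the frame of tray_pine between 0.038 and 0.046 m and angle between each of pot_flower_mid, bottle_white_mid, jar_mid, pot_shoots_mid, bottle_blue_mid's own z axis and vertical below 0.1 rad and linear speed of each of pot_flower, bottle_white, jar, pot_shoots, bottle_blue below 0.02 m/s and x of bottle_white_mid in the frame of tray_pine between -0.1 and 0.1 m and y of bottle_white_mid in the frame of tray_pine between -0.026 and 0.026 m and z of bottle_white_mid in the frame of tray_pine between 0.038 and 0.046 m and x of jar_mid in the frame of tray_pine between -0.1 and 0.1 m and y of jar_mid in the frame of tray_pine between -0.026 and 0.026 m and z of jar_mid in the frame of tray_pine between 0.032 and 0.04 m and x of pot_shoots_mid in the frame of tray_black between -0.062 and 0.062 m and y of pot_shoots_mid in the frame of tray_black between -0.026 and 0.026 m and z of pot_shoots_mid in the frame of tray_black between 0.038 and 0.046 m and x of bottle_blue_mid in the frame of tray_black between -0.062 and 0.062 m and y of bottle_blue_mid in the frame of tray_black between -0.026 and 0.026 m and z of bottle_blue_mid in the frame of tray_black between 0.038 and 0.046 m and distance of each of pot_dead_mid, meter, tape from where it was at the start of the episode below 0.025 m and angle between each of pot_dead_mid, meter, tape's own z axis and vertical below 0.15 rad); the robot touches nothing.
It fails at once if a pot, bottle or jar is tipped over (angle between any of pot_flower_mid, bottle_white_mid, jar_mid, pot_shoots_mid, bottle_blue_mid, pot_dead_mid's own z axis and vertical above 0.6 rad).
It fails at once if a pot, bottle or jar is dropped: it falls freely more than about 25 mm ((linear speed of pot_flower above 0.7 m/s and contact force between the fingers and pot_flower below 0.01 N) or (linear speed of bottle_white above 0.7 m/s and contact force between the fingers and bottle_white below 0.01 N) or (linear speed of jar above 0.7 m/s and contact force between the fingers and jar below 0.01 N) or (linear speed of pot_shoots above 0.7 m/s and contact force between the fingers and pot_shoots below 0.01 N) or (linear speed of bottle_blue above 0.7 m/s and contact force between the fingers and bottle_blue below 0.01 N)).
It fails at once if the withered pot, the meter or the tape is moved by more than 40 mm (distance of any of pot_dead_mid, meter, tape from where it was at the start of the episode above 0.04 m).
It also fails if it takes over 128 s, if anything falls off the work surface, if the arm or the gripper's body presses on something with over 40 N, if the wrist force passes 120 N, or if a joint passes its speed limit or range.

## Working session

There is one attempt and no reset: what is moved stays moved. The work goes in short steps, Python scripts to look and compute and a shell command to move; the robot and the scene stay as the last step left them, time stands still between calls to the robot, and variables do not carry over. Pictures are saved under pics/ and viewed, at most 14 in all, crops included, and the job is handed in when it is done.

```bash
ls; mkdir -p pics; cat > h.py <<'E'
import numpy as np, cv2
from cell import bot
from scipy.spatial.transform import Rotation as R
def rot(q):
    q=np.asarray(q,float)
    return q if q.shape==(3,3) else R.from_quat(q,scalar_first=True).as_matrix()
def cloud(p):
    z=p["z_map"];v,u=np.indices(z.shape)
    c=np.stack([(u-p["cx"])/p["fx"]*z,(v-p["cy"])/p["fy"]*z,z],-1)
    w=c@rot(p["attitude"]).T+np.asarray(p["position"]); w[z<=0]=np.nan
    return w
E
python3 - <<'E'
from h import *
for c in ["top","side"]:
    p=bot.snapshot(c); cv2.imwrite(f"pics/{c}0.png",p["image"]); W=cloud(p)
    print(c,p["position"],p["attitude"],p["fx"])
    for n in "pot_flower_mid pot_shoots_mid pot_dead_mid bottle_white_mid bottle_blue_mid jar_mid meter tape tray_pine tray_black".split():
        for r in bot.regions_of(n,p)[:2]:
            if r["confidence"]<.3: continue
            P=W[r["pixels"]];P=P[np.isfinite(P[:,0])]
            if len(P)==0: continue
            top=P[P[:,2]>.03]
            s=""
            if "tray" in n:
                q=cv2.minAreaRect((P[:,:2]*1000).astype(np.float32)); s=str(np.round(q[0],0))+str(np.round(q[1],0))+" ang %.1f"%q[2]
            print(n,round(r["confidence"],2),np.round(r["pixel"]),len(P),"min",np.round(np.percentile(P,2,0),3),"max",np.round(np.percentile(P,98,0),3),s)
print(bot.read_state()["position"],bot.read_state()["ee_rot"])
E
```

```text
pics
top [ 0.43874717 -0.00175709  0.9811674 ] [ 0.04544254 -0.7041704   0.70712784 -0.04526849] 394.21124508423634
pot_flower_mid 0.89 [259. 138.] 392 min [ 0.654 -0.031  0.001] max [0.697 0.015 0.078] 
pot_dead_mid 0.59 [253. 183.] 358 min [ 0.551 -0.018  0.005] max [0.597 0.026 0.073] 
bottle_blue_mid 0.63 [203. 142.] 284 min [0.648 0.111 0.004] max [0.685 0.148 0.079] 
jar_mid 0.8 [208. 188.] 385 min [0.539 0.09  0.01 ] max [0.583 0.135 0.068] 
meter 0.6 [300. 142.] 509 min [ 0.64  -0.139  0.007] max [ 0.698 -0.084  0.025] 
tape 0.5 [207. 221.] 365 min [ 0.432  0.081 -0.002] max [0.487 0.138 0.023] 
tray_pine 0.62 [132. 220.] 3102 min [0.372 0.25  0.   ] max [0.59  0.358 0.014] [481. 308.][ 86. 235.] ang 75.5
tray_black 0.62 [366. 208.] 2031 min [ 0.437 -0.319  0.001] max [ 0.587 -0.229  0.015] [ 512. -276.][160.  81.] ang 12.5
side [0.4470856  0.76949813 0.71434928] [ 0.03601383 -0.05439951  0.9068499  -0.41637357] 385.04512055787114
pot_flower_mid 0.76 [219. 193.] 437 min [ 0.653 -0.016  0.005] max [0.697 0.018 0.076] 
pot_shoots_mid 0.62 [303. 174.] 404 min [ 0.428 -0.188  0.0
[... 242 characters left out ...]
] 427 min [0.647 0.123 0.004] max [0.683 0.152 0.077] 
jar_mid 0.6 [255. 227.] 565 min [0.537 0.095 0.001] max [0.583 0.139 0.066] 
jar_mid 0.42 [280. 307.] 3699 min [0.371 0.252 0.002] max [0.588 0.362 0.013] 
meter 0.57 [229. 175.] 258 min [ 0.639 -0.136  0.006] max [ 0.693 -0.078  0.024] 
tape 0.81 [296. 235.] 392 min [0.43  0.086 0.001] max [0.485 0.141 0.022] 
tray_pine 0.69 [282. 306.] 3819 min [0.37  0.252 0.001] max [0.59  0.362 0.013] [482. 306.][ 79. 238.] ang 75.8
tray_black 0.75 [285. 151.] 803 min [ 0.436 -0.325 -0.   ] max [ 0.588 -0.223  0.014] [ 503. -239.][163. 195.] ang 11.3
[0.22237263 0.63732407 0.19158163] [-1.96521884e-05  1.67101788e-01  9.85939649e-01  3.74023713e-05]
```

View pics/top0.png

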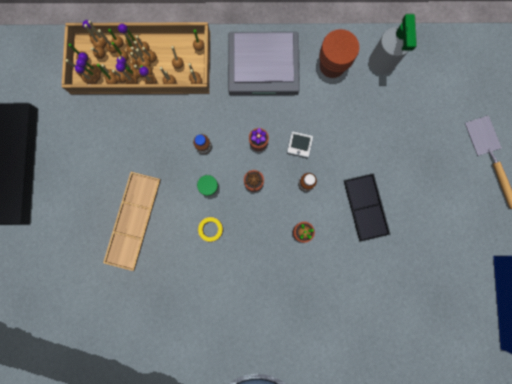

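View pics/side0.png

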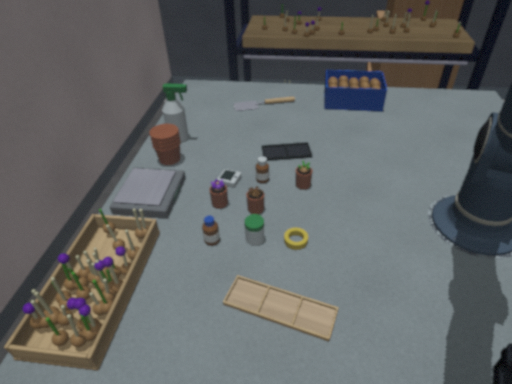

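```bash
python3 - <<'E'
from h import *
from scipy.optimize import least_squares
D={"pot_flower":(.024,.676,-.007),"pot_shoots":(.024,.45,-.11),"pot_dead":(.024,.574,.005),"bottle_white":(.020,.572,-.122),"bottle_blue":(.020,.666,.131),"jar":(.024,.561,.114)}
for c in ["top","side"]:
    W=cloud(bot.snapshot(c)); W=W[np.isfinite(W[...,0])]
    for n,(r,x,y) in D.items():
        m=(np.hypot(W[:,0]-x,W[:,1]-y)<.045)
        m2=m&(W[:,2]>.012)&(W[:,2]<.048); P=W[m2]
        f=least_squares(lambda q:np.hypot(P[:,0]-q[0],P[:,1]-q[1])-r,[x,y],loss="soft_l1",f_scale=.002)
        T=W[m&(W[:,2]>.058)]
        print(c,n,len(P),np.round(f.x*1000),"res %.1f"%(1000*np.median(abs(f.fun))),"top mid",np.round((T.min(0)+T.max(0))[:2]*500),len(T))
    for n,b in {"pine":(.35,.62,.22,.40),"black":(.40,.62,-.36,-.19)}.items():
        m=(W[:,0]>b[0])&(W[:,0]<b[1])&(W[:,1]>b[2])&(W[:,1]<b[3])&(W[:,2]>.0085)&(W[:,2]<.02)
        print(c,n,cv2.minAreaRect((W[m][:,:2]*1000).astype(np.float32)),m.sum())
E
```

```text
top pot_flower 47 [678.  -8.] res 0.2 top mid [675.  -5.] 166
top pot_shoots 15 [ 451. -114.] res 0.2 top mid [ 453. -115.] 143
top pot_dead 18 [575.   4.] res 0.1 top mid [574.   3.] 150
top bottle_white 44 [ 572. -126.] res 0.2 top mid [ 570. -125.] 115
top bottle_blue 57 [668. 130.] res 0.3 top mid [667. 130.] 113
top jar 42 [562. 114.] res 0.2 top mid [561. 114.] 330
top pine ((481.6588134765625, 303.63348388671875), (76.96781158447266, 232.03973388671875), 75.18048858642578) 562
top black ((512.1326293945312, -274.4336853027344), (155.80892944335938, 77.51419830322266), 12.882628440856934) 416
side pot_flower 170 [676.  -8.] res 0.7 top mid [677.  -6.] 114
side pot_shoots 162 [ 450. -113.] res 0.9 top mid [ 450. -113.] 85
side pot_dead 167 [573.   4.] res 0.7 top mid [571.   5.] 99
side bottle_white 136 [ 571. -125.] res 0.8 top mid [ 570. -122.] 80
side bottle_blue 164 [667. 131.] res 0.6 top mid [666. 135.] 117
side jar 197 [561. 114.] res 0.5 top mid [561. 116.] 249
side pine ((479.94415283203125, 305.0639953613281), (79.26487731933594, 231.77743530273438), 75.69561004638672) 753
side black ((511.70587158203125, -273.100341796875), (155.53750610351562, 81.83665466308594), 13.537643432617188) 201
```

Top view: blue-cap bottle (203,142), flower pot (259,138), meter (300,145), green jar (208,187), withered pot (254,181), white-cap bottle (308,181), tape (210,229), shoots pot (304,231), pine tray (132,221), black tray (366,207). The side view agrees, and so do the networks and my fits. I'll start with the jar.

```bash
python3 -m jog '{"delta_rot":[[0,0,4.4],[0,0,4.4],[0,0,4.4],[0,0,4.4],[0,0,4.4],[0,0,4.4],[0,0,4.4],[0,0,4.4],[0,0,4.4],[0,0,4.4]],"delta_pos":[[339,-523,-42],[339,-523,-42],[339,-523,-42],[339,-523,-42],[339,-523,-42],[339,-523,-42],[339,-523,-42],[339,-523,-42],[339,-523,-42],[339,-523,-42]],"hand":[100,100,100,100,100,100,100,100,100,100]}' 20; python3 -c "
from h import *
s=bot.read_state();print(s['position'],s['ee_rot'],s['joint_positions'])"
```

```text
time_s: 2.2
position: [0.4947, 0.2171, 0.1583]
ee_rot: [0.0, 0.129, 0.992, 0.0]
force: [0.9, 0.3, -0.1]
gripper_width: 0.997
gripper_force: 0.0
[0.49469612 0.21706897 0.15828489] [3.80440568e-04 1.29020693e-01 9.91641741e-01 4.15783968e-04] [-0.58279591  0.28113491  0.11117717  1.89940682 -0.0378402   0.96193397
  0.85769906]
```

```bash
python3 -m jog '{"delta_rot":[[0,0,0],[0,0,0],[0,0,0],[0,0,0],[0,0,0],[0,0,0]],"delta_pos":[[66,-103,-8],[66,-103,-8],[66,-103,-8],[66,-103,-8],[66,-103,-8],[66,-103,-8]],"hand":[100,100,100,100,100,100]}'
```

```text
time_s: 2.8
position: [0.559, 0.1177, 0.15]
ee_rot: [-0.0, 0.128, 0.992, 0.001]
force: [-0.6, 0.8, -0.2]
gripper_width: 0.999
gripper_force: 0.0
```

```bash
python3 -m jog '{"delta_rot":[[0,0,0],[0,0,0],[0,0,0],[0,0,0],[0,0,0],[0,0,0],[0,0,0]],"delta_pos":[[2,-4,0],[2,-4,0],[2,-4,-45],[2,-4,-85],[2,-4,-115],[2,-4,-130],[2,-4,-130]],"hand":[100,100,100,100,100,100,100]}' && python3 -m jog '{"delta_rot":[[0,0,0],[0,0,0],[0,0,0],[0,0,0],[0,0,0],[0,0,0],[0,0,0],[0,0,0]],"delta_pos":[[0,0,0],[0,0,0],[0,0,0],[0,0,0],[0,0,0],[0,0,0],[0,0,0],[0,0,0]],"hand":[40,40,40,40,40,40,40,40]}' 20
```

```text
time_s: 3.5
position: [0.5595, 0.1118, 0.0176]
ee_rot: [-0.002, 0.129, 0.992, -0.001]
force: [0.1, -1.0, 0.8]
gripper_width: 0.997
gripper_force: 0.0
time_s: 4.3
position: [0.5622, 0.1121, 0.0204]
ee_rot: [0.0, 0.129, 0.992, 0.0]
force: [-0.1, 1.0, 2.5]
gripper_width: 0.555
gripper_force: 20.0
```

```bash
python3 -m jog '{"delta_rot":[[0,0,0],[0,0,0],[0,0,0],[0,0,0],[0,0,0],[0,0,0],[0,0,0],[0,0,0],[0,0,0],[0,0,0]],"delta_pos":[[0,0,15],[0,0,50],[0,25,70],[-2,65,70],[-4,105,70],[-6,140,70],[-8,165,70],[-8,172,70],[-8,172,40],[-8,172,20]],"hand":[40,40,40,40,40,40,40,40,40,40]}'; python3 -m jog '{"delta_rot":[[0,0,0],[0,0,0]],"delta_pos":[[0,0,0],[0,0,0]],"hand":[40,40]}'
```

```text
time_s: 5.3
position: [0.5535, 0.2819, 0.0386]
ee_rot: [-0.0, 0.129, 0.992, -0.001]
force: [-0.7, -0.4, -0.0]
gripper_width: 0.557
gripper_force: 20.0
time_s: 5.5
position: [0.554, 0.2821, 0.0399]
ee_rot: [-0.0, 0.13, 0.992, -0.001]
force: [-0.8, 0.3, -0.6]
gripper_width: 0.557
gripper_force: 20.0
```

```bash
python3 -m jog '{"delta_rot":[[0,0,0],[0,0,0],[0,0,0],[0,0,0],[0,0,0]],"delta_pos":[[0,2,-5],[0,2,-10],[0,2,-13],[0,2,-15],[0,2,-15]],"hand":[40,40,40,40,40]}'
```

```text
time_s: 6.0
position: [0.5536, 0.2856, 0.0248]
ee_rot: [-0.0, 0.129, 0.992, -0.0]
force: [-0.7, -0.4, -0.6]
gripper_width: 0.555
gripper_force: 20.0
```

```bash
python3 -m jog '{"delta_rot":[[0,0,0],[0,0,0],[0,0,0],[0,0,0],[0,0,0],[0,0,0],[0,0,0],[0,0,0],[0,0,0]],"delta_pos":[[0,0,-1],[0,0,-1],[0,0,-1],[0,0,-1],[0,0,-1],[0,0,10],[0,0,50],[0,0,95],[0,0,125]],"hand":[40,60,90,100,100,100,100,100,100]}'; python3 -m jog '{"delta_rot":[[0,0,0],[0,0,0],[0,0,0],[0,0,0],[0,0,0],[0,0,0],[0,0,0],[0,0,0],[0,0,0],[0,0,0]],"delta_pos":[[20,-35,0],[36,-80,0],[52,-125,0],[70,-170,0],[88,-215,0],[106,-255,0],[123,-285,0],[123,-292,0],[123,-292,0],[123,-292,0]],"hand":[100,100,100,100,100,100,100,100,100,100]}'; python3 - <<'E'
from h import *
p=bot.snapshot("side"); cv2.imwrite("pics/s1.png",p["image"][180:350,180:360].repeat(3,0).repeat(3,1))
E
```

```text
time_s: 6.9
position: [0.555, 0.2862, 0.154]
ee_rot: [0.002, 0.129, 0.992, 0.001]
force: [0.6, 0.9, -0.0]
gripper_width: 0.993
gripper_force: 0.0
time_s: 7.9
position: [0.6763, -0.0043, 0.1502]
ee_rot: [-0.0, 0.128, 0.992, 0.001]
force: [-0.1, -0.0, -0.1]
gripper_width: 0.999
gripper_force: 0.0
```

View pics/s1.png

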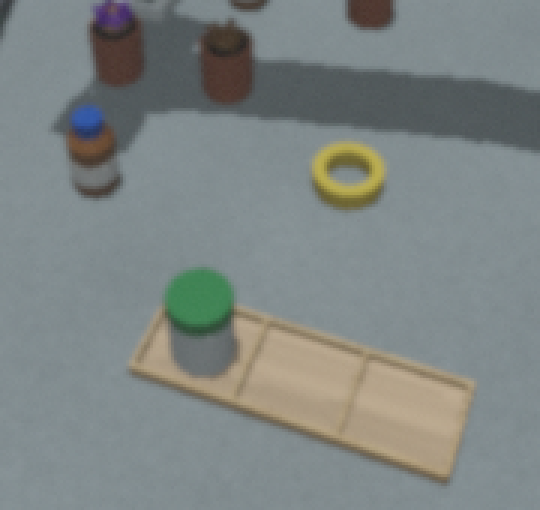

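Jar stands upright in the right-hand (near-image-left) compartment, crop pixel (200,320). Next is the flower pot.

```bash
python3 -m jog '{"delta_rot":[[0,0,0],[0,0,0],[0,0,0],[0,0,0],[0,0,0],[0,0,0]],"delta_pos":[[0,-3,0],[0,-3,-40],[0,-3,-80],[0,-3,-115],[0,-3,-130],[0,-3,-130]],"hand":[100,100,100,100,100,100]}' && python3 -m jog '{"delta_rot":[[0,0,0],[0,0,0],[0,0,0],[0,0,0],[0,0,0],[0,0,0],[0,0,0],[0,0,0]],"delta_pos":[[0,0,0],[0,0,0],[0,0,0],[0,0,0],[0,0,0],[0,0,0],[0,0,0],[0,0,0]],"hand":[40,40,40,40,40,40,40,40]}' 20
```

```text
time_s: 8.55
position: [0.6749, -0.0084, 0.0178]
ee_rot: [-0.002, 0.128, 0.992, -0.0]
force: [-0.5, -0.3, 0.0]
gripper_width: 1.004
gripper_force: 0.0
time_s: 9.35
position: [0.6772, -0.0087, 0.0204]
ee_rot: [0.0, 0.129, 0.992, 0.0]
force: [-0.7, 1.2, 2.3]
gripper_width: 0.532
gripper_force: 20.0
```

```bash
python3 -m jog '{"delta_rot":[[0,0,0],[0,0,0],[0,0,0],[0,0,0],[0,0,0],[0,0,0],[0,0,0],[0,0,0],[0,0,0],[0,0,0]],"delta_pos":[[0,0,15],[0,0,50],[0,0,85],[-12,19,105],[-30,48,110],[-53,84,110],[-77,122,110],[-100,160,110],[-124,198,110],[-148,236,110]],"hand":[40,40,40,40,40,40,40,40,40,40]}';python3 -m jog '{"delta_rot":[[0,0,0],[0,0,0],[0,0,0],[0,0,0],[0,0,0]],"delta_pos":[[-24,38,0],[-40,64,0],[-48,76,0],[-48,76,0],[-48,76,0]],"hand":[40,40,40,40,40]}'
```

```text
time_s: 10.35
position: [0.5276, 0.2273, 0.1306]
ee_rot: [0.0, 0.13, 0.992, -0.0]
force: [0.3, 0.3, -1.5]
gripper_width: 0.529
gripper_force: 20.0
time_s: 10.85
position: [0.482, 0.3006, 0.1301]
ee_rot: [0.001, 0.13, 0.991, -0.001]
force: [0.3, 0.7, -1.1]
gripper_width: 0.531
gripper_force: 20.0
```

```bash
python3 -m jog '{"delta_rot":[[0,0,0],[0,0,0],[0,0,0],[0,0,0],[0,0,0],[0,0,0],[0,0,0],[0,0,0]],"delta_pos":[[-1,3,-10],[-1,3,-40],[-1,3,-70],[-1,3,-88],[-1,3,-97],[-1,3,-103],[-1,3,-106],[-1,3,-106]],"hand":[40,40,40,40,40,40,40,40]}'
```

```text
time_s: 11.65
position: [0.4806, 0.3056, 0.0246]
ee_rot: [0.001, 0.129, 0.992, 0.0]
force: [1.2, -0.6, -1.9]
gripper_width: 0.536
gripper_force: 20.0
```

```bash
python3 -m jog '{"delta_rot":[[0,0,0],[0,0,0],[0,0,0],[0,0,0],[0,0,0],[0,0,0],[0,0,0],[0,0,0],[0,0,0]],"delta_pos":[[0,0,0],[0,0,0],[0,0,0],[0,0,0],[0,0,0],[0,0,10],[0,0,50],[0,0,95],[0,0,125]],"hand":[40,60,90,100,100,100,100,100,100]}'; python3 -m jog '{"delta_rot":[[0,0,0],[0,0,0],[0,0,0],[0,0,0],[0,0,0],[0,0,0],[0,0,0],[0,0,0],[0,0,0],[0,0,0]],"delta_pos":[[6,-30,0],[16,-75,0],[25,-120,0],[34,-165,0],[44,-210,0],[53,-255,0],[62,-300,0],[72,-345,0],[81,-390,0],[90,-430,0]],"hand":[100,100,100,100,100,100,100,100,100,100]}';python3 -m jog '{"delta_rot":[[0,0,0],[0,0,0]],"delta_pos":[[0,0,0],[0,0,0]],"hand":[100,100]}'
```

```text
time_s: 12.55
position: [0.4809, 0.3063, 0.1527]
ee_rot: [0.001, 0.129, 0.992, 0.001]
force: [-0.1, 1.4, 1.1]
gripper_width: 0.993
gripper_force: 0.0
time_s: 13.55
position: [0.5699, -0.1269, 0.15]
ee_rot: [0.001, 0.13, 0.992, -0.0]
force: [0.6, 0.9, 0.2]
gripper_width: 1.001
gripper_force: 0.0
time_s: 13.75
position: [0.5697, -0.1253, 0.1495]
ee_rot: [0.0, 0.13, 0.991, 0.0]
force: [-0.6, 1.3, -0.3]
gripper_width: 1.0
gripper_force: 0.0
```

```bash
python3 -m jog '{"delta_rot":[[0,0,0],[0,0,0],[0,0,0],[0,0,0],[0,0,0],[0,0,0]],"delta_pos":[[1,0,-10],[1,0,-45],[1,0,-85],[1,0,-115],[1,0,-130],[1,0,-130]],"hand":[100,100,100,100,100,100]}' && python3 -m jog '{"delta_rot":[[0,0,0],[0,0,0],[0,0,0],[0,0,0],[0,0,0],[0,0,0],[0,0,0],[0,0,0]],"delta_pos":[[0,0,0],[0,0,0],[0,0,0],[0,0,0],[0,0,0],[0,0,0],[0,0,0],[0,0,0]],"hand":[30,30,30,30,30,30,30,30]}' 20
```

```text
time_s: 14.35
position: [0.5691, -0.1224, 0.0168]
ee_rot: [-0.002, 0.128, 0.992, 0.0]
force: [-0.8, 0.3, 0.5]
gripper_width: 0.999
gripper_force: 0.0
time_s: 15.15
position: [0.5708, -0.1245, 0.019]
ee_rot: [0.0, 0.129, 0.992, -0.0]
force: [-0.5, -0.7, 2.1]
gripper_width: 0.431
gripper_force: 20.0
```

```bash
python3 -m jog '{"delta_rot":[[0,0,0],[0,0,0],[0,0,0],[0,0,0],[0,0,0],[0,0,0],[0,0,0],[0,0,0],[0,0,0],[0,0,0]],"delta_pos":[[0,0,15],[0,0,50],[0,0,90],[-7,18,110],[-18,50,120],[-33,90,120],[-47,130,120],[-62,170,120],[-76,210,120],[-91,250,120]],"hand":[30,30,30,30,30,30,30,30,30,30]}';python3 -m jog '{"delta_rot":[[0,0,0],[0,0,0],[0,0,0],[0,0,0],[0,0,0],[0,0,0],[0,0,0],[0,0,0]],"delta_pos":[[-15,40,0],[-29,80,0],[-44,120,0],[-58,160,0],[-68,186,0],[-72,197,0],[-72,197,0],[-72,197,0]],"hand":[30,30,30,30,30,30,30,30]}'
```

```text
time_s: 16.15
position: [0.4791, 0.1272, 0.14]
ee_rot: [0.0, 0.129, 0.992, 0.0]
force: [0.2, 0.6, -0.6]
gripper_width: 0.432
gripper_force: 20.0
time_s: 16.95
position: [0.4085, 0.321, 0.1391]
ee_rot: [0.0, 0.13, 0.992, -0.001]
force: [0.4, -0.5, -1.0]
gripper_width: 0.429
gripper_force: 20.0
```

```bash
python3 -m jog '{"delta_rot":[[0,0,0],[0,0,0],[0,0,0],[0,0,0],[0,0,0],[0,0,0],[0,0,0],[0,0,0]],"delta_pos":[[-1,2,-10],[-1,2,-45],[-1,2,-80],[-1,2,-98],[-1,2,-107],[-1,2,-113],[-1,2,-115],[-1,2,-115]],"hand":[30,30,30,30,30,30,30,30]}'
```

```text
time_s: 17.75
position: [0.4074, 0.3249, 0.0245]
ee_rot: [0.0, 0.129, 0.992, 0.001]
force: [0.0, 0.2, -0.6]
gripper_width: 0.435
gripper_force: 20.0
```

```bash
python3 -m jog '{"delta_rot":[[0,0,0],[0,0,0],[0,0,0],[0,0,0],[0,0,0],[0,0,0],[0,0,0],[0,0,0],[0,0,0]],"delta_pos":[[0,0,-1],[0,0,-1],[0,0,-1],[0,0,-1],[0,0,-1],[0,0,10],[0,0,50],[0,0,95],[0,0,125]],"hand":[30,55,80,100,100,100,100,100,100]}'; python3 -m jog '{"delta_rot":[[0,0,0],[0,0,0],[0,0,0],[0,0,0],[0,0,0],[0,0,0],[0,0,0],[0,0,0],[0,0,0],[0,0,0]],"delta_pos":[[28,-21,0],[64,-48,0],[100,-75,0],[136,-102,0],[172,-129,0],[208,-156,0],[240,-180,0],[260,-194,0],[260,-194,0],[260,-194,0]],"hand":[100,100,100,100,100,100,100,100,100,100]}'; python3 - <<'E'
from h import *
p=bot.snapshot("side"); cv2.imwrite("pics/s2.png",p["image"][150:350,180:360].repeat(3,0).repeat(3,1))
print(bot.read_state()['joint_positions'])
E
```

```text
time_s: 18.65
position: [0.4077, 0.3254, 0.1527]
ee_rot: [0.001, 0.129, 0.992, 0.002]
force: [1.1, 0.2, 0.2]
gripper_width: 0.986
gripper_force: 0.0
time_s: 19.65
position: [0.6665, 0.1306, 0.1492]
ee_rot: [-0.0, 0.13, 0.992, 0.0]
force: [-1.2, 0.8, 0.4]
gripper_width: 0.999
gripper_force: 0.0
[-0.39117907  0.51152759  0.19557651  1.57891801 -0.11043889  1.06246881
  1.1465404 ]
```

View pics/s2.png

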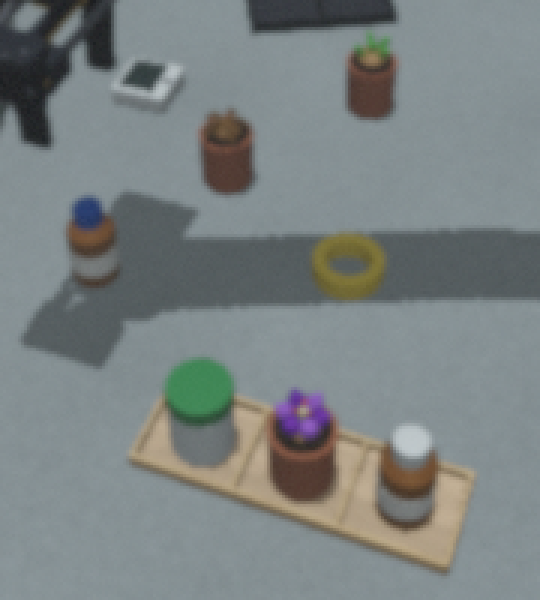

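All three pine items stand in their compartments, at crop (200,430), (303,450) and (407,480). Now the blue bottle.

```bash
python3 -m jog '{"delta_rot":[[0,0,0],[0,0,0],[0,0,0],[0,0,0],[0,0,0],[0,0,0]],"delta_pos":[[0,0,-10],[0,0,-45],[0,0,-85],[0,0,-115],[0,0,-129],[0,0,-129]],"hand":[100,100,100,100,100,100]}' && python3 -m jog '{"delta_rot":[[0,0,0],[0,0,0],[0,0,0],[0,0,0],[0,0,0],[0,0,0],[0,0,0],[0,0,0]],"delta_pos":[[0,0,0],[0,0,0],[0,0,0],[0,0,0],[0,0,0],[0,0,0],[0,0,0],[0,0,0]],"hand":[30,30,30,30,30,30,30,30]}' 20
```

```text
time_s: 20.3
position: [0.6644, 0.1313, 0.0177]
ee_rot: [-0.002, 0.128, 0.992, -0.001]
force: [0.1, 0.1, -0.9]
gripper_width: 0.999
gripper_force: 0.0
time_s: 21.1
position: [0.6667, 0.1309, 0.0199]
ee_rot: [-0.0, 0.129, 0.992, 0.0]
force: [0.4, 0.3, 0.5]
gripper_width: 0.428
gripper_force: 19.3
```

```bash
python3 -m jog '{"delta_rot":[[0,0,0],[0,0,0],[0,0,0],[0,0,3],[0,0,7],[0,0,11],[0,0,15],[0,0,19],[0,0,23],[0,0,28]],"delta_pos":[[0,0,15],[0,0,50],[0,0,90],[-5,-18,110],[-14,-48,120],[-25,-85,120],[-37,-124,120],[-49,-164,120],[-61,-204,120],[-73,-244,120]],"hand":[30,30,30,30,30,30,30,30,30,30]}';python3 -m jog '{"delta_rot":[[0,0,0],[0,0,0],[0,0,0],[0,0,0],[0,0,0],[0,0,0],[0,0,0]],"delta_pos":[[-12,-40,0],[-24,-80,0],[-35,-118,0],[-42,-142,0],[-45,-150,0],[-45,-150,0],[-45,-150,0]],"hand":[30,30,30,30,30,30,30]}'; python3 -c "
from h import *
print(bot.read_state()['joint_positions'])"
```

```text
time_s: 22.1
position: [0.5931, -0.115, 0.1411]
ee_rot: [0.0, -0.116, 0.993, -0.0]
force: [1.8, -0.3, -0.6]
gripper_width: 0.429
gripper_force: 19.1
time_s: 22.8
position: [0.5496, -0.2612, 0.1402]
ee_rot: [0.0, -0.116, 0.993, 0.001]
force: [0.5, 0.3, -0.8]
gripper_width: 0.429
gripper_force: 19.1
[ 0.24452485  0.4087855   0.17314713  1.76331603 -0.08451168  0.97672971
  2.25381836]
```

```bash
python3 -m jog '{"delta_rot":[[0,0,0],[0,0,0],[0,0,0],[0,0,0],[0,0,0],[0,0,0],[0,0,0],[0,0,0]],"delta_pos":[[-1,-4,-10],[-1,-4,-45],[-1,-4,-80],[-1,-4,-98],[-1,-4,-107],[-1,-4,-113],[-1,-4,-115],[-1,-4,-115]],"hand":[30,30,30,30,30,30,30,30]}'
```

```text
time_s: 23.6
position: [0.5484, -0.2673, 0.0256]
ee_rot: [0.001, -0.115, 0.993, -0.0]
force: [-0.2, -0.8, -2.6]
gripper_width: 0.425
gripper_force: 19.1
```

```bash
python3 -m jog '{"delta_rot":[[0,0,0],[0,0,0],[0,0,0],[0,0,0],[0,0,0],[0,0,0],[0,0,0],[0,0,0],[0,0,0]],"delta_pos":[[0,0,-1],[0,0,-1],[0,0,-1],[0,0,-1],[0,0,-1],[0,0,10],[0,0,50],[0,0,95],[0,0,125]],"hand":[30,55,80,100,100,100,100,100,100]}'; python3 -m jog '{"delta_rot":[[0,0,0],[0,0,0],[0,0,0],[0,0,0],[0,0,0],[0,0,0],[0,0,0]],"delta_pos":[[-16,25,0],[-39,60,0],[-62,97,0],[-84,132,0],[-98,153,0],[-98,153,0],[-98,153,0]],"hand":[100,100,100,100,100,100,100]}'
```

```text
time_s: 24.5
position: [0.5489, -0.2681, 0.154]
ee_rot: [0.002, -0.114, 0.993, -0.001]
force: [1.2, 0.9, 0.2]
gripper_width: 0.985
gripper_force: 0.0
time_s: 25.2
position: [0.4503, -0.1144, 0.1509]
ee_rot: [0.001, -0.115, 0.993, -0.0]
force: [0.6, -0.3, -0.2]
gripper_width: 0.998
gripper_force: 0.0
```

```bash
python3 -m jog '{"delta_rot":[[0,0,0],[0,0,0],[0,0,0],[0,0,0],[0,0,0],[0,0,0]],"delta_pos":[[0,0,-10],[0,0,-45],[0,0,-85],[0,0,-115],[0,0,-130],[0,0,-130]],"hand":[100,100,100,100,100,100]}' && python3 -m jog '{"delta_rot":[[0,0,0],[0,0,0],[0,0,0],[0,0,0],[0,0,0],[0,0,0],[0,0,0],[0,0,0]],"delta_pos":[[0,0,0],[0,0,0],[0,0,0],[0,0,0],[0,0,0],[0,0,0],[0,0,0],[0,0,0]],"hand":[40,40,40,40,40,40,40,40]}' 20
```

```text
time_s: 25.8
position: [0.4479, -0.1151, 0.0173]
ee_rot: [-0.003, -0.114, 0.994, 0.0]
force: [-0.2, -0.4, -1.0]
gripper_width: 0.999
gripper_force: 0.0
time_s: 26.6
position: [0.4499, -0.1139, 0.0202]
ee_rot: [0.0, -0.115, 0.993, 0.0]
force: [-0.7, 2.7, 3.3]
gripper_width: 0.531
gripper_force: 20.0
```

Target (475,-282): shift (25,-168).

```bash
python3 -m jog '{"delta_rot":[[0,0,0],[0,0,0],[0,0,0],[0,0,0],[0,0,0],[0,0,0],[0,0,0],[0,0,0],[0,0,0],[0,0,0]],"delta_pos":[[0,0,15],[0,0,50],[0,0,80],[3,-20,90],[8,-55,90],[14,-95,90],[20,-132,90],[24,-160,90],[25,-168,90],[25,-168,90]],"hand":[40,40,40,40,40,40,40,40,40,40]}';python3 -m jog '{"delta_rot":[[0,0,0],[0,0,0],[0,0,0],[0,0,0],[0,0,0],[0,0,0]],"delta_pos":[[0,0,-10],[0,0,-40],[0,0,-60],[0,0,-70],[0,0,-75],[0,0,-75]],"hand":[40,40,40,40,40,40]}'
```

```text
time_s: 27.6
position: [0.474, -0.2833, 0.1093]
ee_rot: [-0.001, -0.113, 0.994, 0.0]
force: [-0.2, 1.0, -0.3]
gripper_width: 0.536
gripper_force: 20.0
time_s: 28.2
position: [0.4747, -0.2814, 0.0346]
ee_rot: [-0.0, -0.115, 0.993, 0.0]
force: [-1.0, 0.3, -0.8]
gripper_width: 0.533
gripper_force: 20.0
```

```bash
python3 -m jog '{"delta_rot":[[0,0,0],[0,0,0],[0,0,0],[0,0,0]],"delta_pos":[[0,-1,-5],[0,-1,-8],[0,-1,-10],[0,-1,-10]],"hand":[40,40,40,40]}'; python3 -m jog '{"delta_rot":[[0,0,0],[0,0,0],[0,0,0],[0,0,0],[0,0,0],[0,0,0],[0,0,0],[0,0,0],[0,0,0],[0,0,0]],"delta_pos":[[0,0,0],[0,0,0],[0,0,0],[0,0,0],[0,0,0],[0,0,10],[0,0,50],[0,0,95],[0,0,140],[0,0,180]],"hand":[40,60,90,100,100,100,100,100,100,100]}';python3 -m jog '{"delta_rot":[[0,0,0],[0,0,0],[0,0,0],[0,0,0],[0,0,0],[0,0,0]],"delta_pos":[[20,30,0],[40,70,0],[60,110,0],[60,150,0],[60,170,0],[60,170,0]],"hand":[100,100,100,100,100,100]}'; python3 - <<'E'
from h import *
t=bot.snapshot("top"); p=bot.snapshot("side")
A=t["image"][110:290,90:410]; cv2.imwrite("pics/f.png",cv2.resize(np.vstack([A,p["image"][110:350,120:440]]),None,fx=1.4,fy=1.4))
from scipy.optimize import least_squares
D={"pot_flower":(.024,.481,.305),"pot_shoots":(.024,.475,-.282),"pot_dead":(.024,.574,.004),"bottle_white":(.020,.407,.324),"bottle_blue":(.020,.548,-.267),"jar":(.024,.554,.286)}
for c,q in (("top",t),("side",p)):
    W=cloud(q); W=W[np.isfinite(W[...,0])]
    for n,(r,x,y) in D.items():
        P=W[(np.hypot(W[:,0]-x,W[:,1]-y)<.04)&(W[:,2]>.018)&(W[:,2]<.048)]
        T=W[(np.hypot(W[:,0]-x,W[:,1]-y)<.035)]
        if len(P)<8: print(c,n,"few"); continue
        f=least_squares(lambda g:np.hypot(P[:,0]-g[0],P[:,1]-g[1])-r,[x,y],loss="soft_l1",f_scale=.002)
        if n[-4:]!="dead":
            o,a=((.481,.304),-14.8) if n in("pot_flower","bottle_white","jar") else ((.512,-.274),13.0)
            l=R.from_euler("z",-a,degrees=True).apply([*(f.x-o),0])
        else: l=[*f.x,0]
        print(c,n,np.round(np.array(l)*1000),"ztop %.3f"%np.percentile(T[:,2],99))
E
```

```text
time_s: 28.6
position: [0.4746, -0.2833, 0.0249]
ee_rot: [-0.0, -0.115, 0.993, 0.0]
force: [0.4, 0.1, -1.4]
gripper_width: 0.533
gripper_force: 20.0
time_s: 29.6
position: [0.4749, -0.2835, 0.2082]
ee_rot: [0.001, -0.114, 0.993, -0.001]
force: [0.7, 0.4, -0.5]
gripper_width: 1.001
gripper_force: 0.0
time_s: 30.2
position: [0.5351, -0.1092, 0.2056]
ee_rot: [0.0, -0.118, 0.993, 0.001]
force: [0.4, -0.1, 0.5]
gripper_width: 1.002
gripper_force: 0.0
top pot_flower [-1.  3.  0.] ztop 0.081
top pot_shoots few
top pot_dead [575.   4.   0.] ztop 0.350
top bottle_white [-75.   0.   0.] ztop 0.082
top bottle_blue few
top jar [74.  2.  0.] ztop 0.071
side pot_flower [-3.  2.  0.] ztop 0.081
side pot_shoots [-38.  -1.   0.] ztop 0.080
side pot_dead [573.   5.   0.] ztop 0.348
side bottle_white [-77.   1.   0.] ztop 0.081
side bottle_blue [37. -2.  0.] ztop 0.082
side jar [73.  2.  0.] ztop 0.070
```

View pics/f.png

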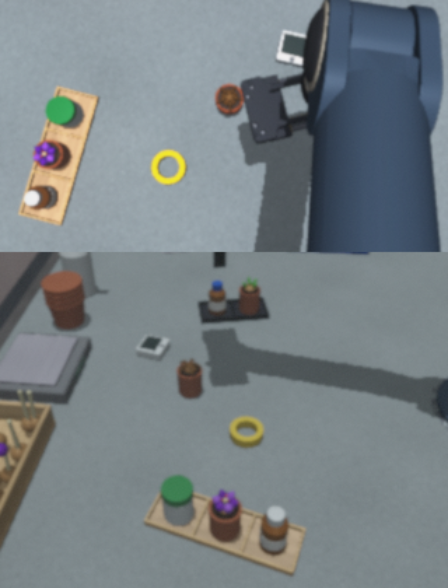

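All five stand centred in the right trays, at the expected heights. The withered pot, meter and tape have not moved, and the gripper is empty and clear.

```bash
python3 -c "
from cell import bot
print(bot.close_job())"
```

```text
the job is handed in; nothing more can be done
None
```

I handed in the job at about 30 s of robot time: by the final pictures both grow kits are made up, all five things stand upright in the right trays, and the withered pot, meter and tape are where they started; no verdict was returned.

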